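# Strip the worn feed roller from its shaft

### The job

Take the paper-feed unit apart for repair: slide the steel stop collar off the free end of the shaft that carries the smooth black rubber roller (not the shaft with the toothed gear), and set the collar in the narrow compartment of the grey tray. Only then slide the roller off the same shaft and set it in the tray's wide compartment. Lower both gently into the tray, without dropping them, and let go.

Things in the scene. Friction and masses are not known exactly. Their poses are not given: they have to be found in the camera images.
- feed_unit: Fixed bracket: base plate 80x70, aluminium upright 70 wide, 12 thick, 133 high (mm). A level steel shaft, 10 diameter, sticks out 150 along its -y axis (roughly world -y) with its free end at (0,-150,110) from the origin, which lies on the table below the shaft's root at the upright's face. The look-alike bracket about 190 mm nearer or farther carries a toothed white gear: not part of the job.
- collar: Plain steel ring on the feed unit's shaft, between roller and free end, 90 to 105 mm from the upright: 36 outside diameter, 24 long, bore 18, about 80 g. It hangs loose, its screw already undone, and slides freely. Origin at its centre, at the start 106 above the table (4 below the shaft axis); its axis is its own y, along the shaft.
- roller: Smooth black rubber roller with white hub on the same shaft, inboard of the collar, 40 to 50 mm from the upright: 48 outside diameter, 34 long, bore 18, about 90 g. It hangs loose and slides freely. Origin at its centre, at the start 106 above the table (4 below the shaft axis); its axis is its own y, along the shaft.
- tray: Fixed grey open tray, 150 (x) by 235 (y) mm, 30 high, walls 5, floor 4 thick, with one cross wall at y = -20. Origin under its centre, on the table. Narrow compartment towards -y: 140 x 90 inside, centre (0,-67.5). Wide compartment towards +y: 140 x 130 inside, centre (0,47.5).

How it is judged:
On the way:
1. the collar lies released in the narrow compartment while the roller is still on the shaft (x of collar in the frame of tray between -0.062 and 0.062 m and y of collar in the frame of tray between -0.1035 and -0.0315 m and z of collar in the frame of tray between 0.004 and 0.034 m and y of roller in the frame of feed_unit between -0.15 and 0 m and x of roller in the frame of feed_unit between -0.02 and 0.02 m and z of roller in the frame of feed_unit between 0.09 and 0.125 m and linear speed of collar below 0.03 m/s and contact force between the fingers and collar below 0.2 N), for 0.2 s.
At the end, for the whole second after the job is handed in: The collar lies in the narrow compartment (centre within 62 mm in x and 36 mm in y of its middle, below 30 mm over its floor) and the roller in the wide one (within 60 mm in x and 52 mm in y, below 35 mm), that is, anywhere wholly inside; both at rest (under 0.03 m/s) and released (x of collar in the frame of tray between -0.062 and 0.062 m and y of collar in the frame of tray between -0.1035 and -0.0315 m and z of collar in the frame of tray between 0.004 and 0.034 m and x of roller in the frame of tray between -0.06 and 0.06 m and y of roller in the frame of tray between -0.0045 and 0.0995 m and z of roller in the frame of tray between 0.004 and 0.039 m and linear speed of each of collar, roller below 0.03 m/s and contact force between the fingers and collar below 0.2 N and contact force between the fingers and roller below 0.2 N); the robot touches nothing.
It fails at once if the collar is dropped (moving faster than 0.8 m/s while its centre is below 70 mm over the table; a free fall of about 35 mm or more) (linear speed of collar above 0.8 m/s and height (world z) of collar below 0.07 m).
It fails at once if the roller is dropped (moving faster than 0.8 m/s while its centre is below 70 mm over the table; a free fall of about 35 mm or more) (linear speed of roller above 0.8 m/s and height (world z) of roller below 0.07 m).
It also fails if it takes over 72 s, if anything falls off the work surface, if the arm or the gripper's body presses on something with over 40 N, if the wrist force passes 120 N, or if a joint passes its speed limit or range.

### The arm

A 6-joint arm with a two-finger parallel gripper is mounted at the origin on the work surface. World frame = base frame: x ahead of the robot, y to its left, z up, the work surface at z = 0. Lengths are in m, angles in rad, forces in N, time in s.
With the tool pointing down it reaches from about 0.425 to 0.95 m from the base axis. Payload 3.5 kg.
Tool frame: the origin (TCP) lies at the very end of the fingers, on their centre line; the grasp point (between the pads) lies 19 mm behind it; z points along the fingers, y is the line along which they close (so a half turn about z gives the same grasp; the last joint's range is limited). The gripper opens to 85 mm and grips with 20 to 120 N. Pads are 22 mm wide; open, the fingers measure 114 mm over their backs; the gripper's body (76 mm by 85 mm) begins 54 mm behind the grasp point. The pads swing forward as they close: fully open they stand 13 mm farther back than shut.
Start: joints at [-1.325, 0.286, 1.577, -0, 1.279, -0.15], TCP at [0.26, -0.623, 0.231] pointing down, gripper open.
Joint ranges: [-2.77, 2.77], [-0.9, 2.22], [0.21, 2.48], [-1.53, 4.67], [0.24, 2.81], [-2.84, 2.84]. Speed limits (rad/s): [2.79, 2.79, 3.14, 3.14, 3.14, 3.14].

### API

Orientations are given as a unit quaternion [x, y, z, w].
In Python, from plant import ctrl gives the robot as it stands.
- The arm moves only by the shell command python3 inch.py 'ROWS' [FORCE]. ROWS is a JSON list of rows, 1 to 10 of them, each of 7 numbers: dx, dy, dz in m, then a rotation vector rx, ry, rz in rad, then the opening from 0.0 (shut) to 1.0 (fully open); each row is the pose to reach, as a shift and turn from the pose commanded when the command began, along the tool's axes at that moment; what a row does not reach only later rows make up. A row lasts 1/8 s, in which the tool goes at most 0.0625 m and 0.188 rad, less where a joint would pass 70% of its speed; a pose out of reach is approached as far as the arm can. The fingers move at their own pace and stop on an object; FORCE is the grip in N (left out, the last holds). Time passes only in rows, so rows that do not move let the fingers close. It prints the time, the measured TCP pose, the force, the opening and the grip force at its end.
- ctrl.get_state(): the state, without advancing time (a new reading comes with each control period).
- ctrl.read_camera(name): name is "scene" or "top" or "wrist"; returns a dict with "pixels" (480x640x3 uint8, red, green, blue), "camera_matrix" (3x3 intrinsics, pixels), "dist_coeffs" ([k1, k2, p1, p2, k3] as OpenCV has them; the pictures are not rectified), "xyz" and "orientation" of the camera in the world. Camera axes: x right, y down, z forward; pixel columns grow to the right and rows downward; lengths in m; the calibration is good to about 2 mm. A picture is of the moment at which its call begins. There is no depth.
- ctrl.sign_off(): hands the job in; it is judged then, once.
The state is a dict: "time": time; "qpos": joint angles; "dq": joint speeds; "joint_efforts": joint torques, N m; "eef_pos": TCP position; "tcp_rot": TCP orientation; "contact_force": force on the tool from outside, world axes, zero at the start; "wrist_torque": the same for the moment, N m; "opening": opening from 0.0 (shut) to 1.0 (fully open); "finger_force": force on a finger pad.
Only numpy, scipy, OpenCV 4.12 (cv2) and the standard library are available. Lean on these libraries where they do the work, as an engineer would, in place of code of your own. Each camera call takes 0.05 s, during which the arm holds its last target. There are 200 camera calls.

## Working session

There is one attempt and no reset: what is moved stays moved. The work goes in short steps, Python scripts to look and compute and a shell command to move; the robot and the scene stay as the last step left them, time stands still between calls to the robot, and variables do not carry over. Pictures are saved under pics/ and viewed, at most 12 in all, crops included, and the job is handed in when it is done.

```bash
ls; mkdir -p pics; cat > h.py <<'E'
import numpy as np,cv2
from plant import ctrl
from scipy.spatial.transform import Rotation as R
def shot(n,f=None):
    c=ctrl.read_camera(n)
    if f: cv2.imwrite('pics/'+f,c['pixels'][:,:,::-1])
    return c
def ray(c,uv):
    p=cv2.undistortPoints(np.array(uv,float).reshape(-1,1,2),np.array(c['camera_matrix']),np.array(c['dist_coeffs'])).reshape(-1,2)
    d=R.from_quat(c['orientation']).apply(np.c_[p,np.ones(len(p))])
    return np.array(c['xyz']),d
def onz(c,uv,z):
    o,d=ray(c,uv); return o+d*((z-o[2])/d[:,2])[:,None]
def two(c1,u1,c2,u2):
    o1,d1=ray(c1,u1);o2,d2=ray(c2,u2);out=[]
    for a,b in zip(d1,d2):
        s=np.linalg.lstsq(np.c_[a,-b],o2-o1,rcond=None)[0]
        p,q=o1+a*s[0],o2+b*s[1]; out.append([*(p+q)/2,np.linalg.norm(p-q)])
    return np.array(out)
E
python3 - <<'E'
from h import *
for n in ['scene','top','wrist']:
    c=shot(n,n+'0.png'); print(n,np.round(c['xyz'],3),np.round(R.from_quat(c['orientation']).as_matrix(),2).tolist(),c['camera_matrix'])
s=ctrl.get_state();print(s)
E
```

```text
inch.py
pics
plant.py
scene [ 1.217 -0.334  0.64 ] [[0.48, 0.51, -0.71], [0.88, -0.29, 0.38], [-0.01, -0.81, -0.58]] [[484.7804716    0.         323.09503614]
 [  0.         484.7804716  236.79486488]
 [  0.           0.           1.        ]]
top [ 0.525 -0.008  0.819] [[-0.02, -1.0, 0.06], [-1.0, 0.02, 0.04], [-0.04, -0.06, -1.0]] [[500.12811196   0.         307.93831173]
 [  0.         500.12811196 242.94820721]
 [  0.           0.           1.        ]]
wrist [ 0.327 -0.594  0.372] [[0.39, -0.88, -0.27], [-0.92, -0.37, -0.11], [-0.0, 0.29, -0.96]] [[360.17822492   0.         318.05844047]
 [  0.         360.17822492 240.61830649]
 [  0.           0.           1.        ]]
{'time': 0.15, 'qpos': array([-1.32499817e+00,  2.86999698e-01,  1.57786237e+00,  8.40578070e-07,
        1.27861177e+00, -1.50016497e-01]), 'dq': array([-0.00197095, -0.00210611, -0.00311545, -0.00078255,  0.00037602,
        0.00095982]), 'joint_efforts': array([ 1.00029622e-03, -4.06596136e+01, -2.93143845e+01, -1.65148635e-04,
        3.91721871e-03, -1.26871271e-06]), 'eef_pos': array([ 0.26014156, -0.62229087,  0.23022819]), 'tcp_rot': array([ 9.80479772e-01,  1.96617733e-01, -4.46265577e-05, -9.39531640e-04]), 'contact_force': array([-0.14280778, -0.34658633, -0.40301257]), 'wrist_torque': array([-0.03174771, -0.02352953, -0.01403838]), 'finger_force': 0.0, 'opening': 0.995616667210625}
```

View pics/scene0.png

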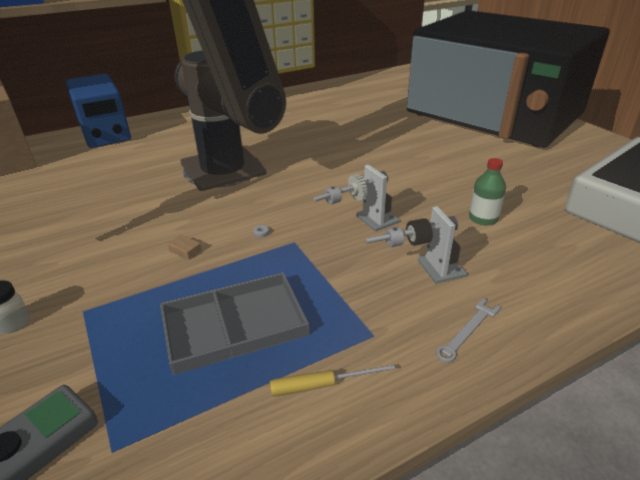

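View pics/top0.png

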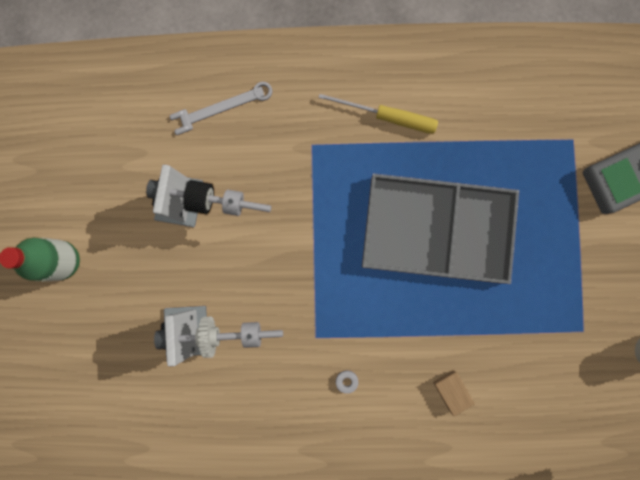

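The roller unit is the farther one. In the top view its shaft tip is at (270,208), the collar at (232,203) and the roller at (198,196). In the scene view they are at (367,240), (396,236) and (418,232). The tray's cross wall is at about (453,230) in the top view, with the narrow compartment to its right (-y). Next I'll enlarge both views.

```bash
python3 - <<'E'
import cv2,numpy as np
t=cv2.imread('pics/top0.png');s=cv2.imread('pics/scene0.png')
a=cv2.resize(t[150:240,140:300],None,fx=5,fy=5,interpolation=cv2.INTER_CUBIC)[:300]
b=cv2.resize(s[200:290,350:480],None,fx=5,fy=5,interpolation=cv2.INTER_CUBIC)[:300]
b=cv2.copyMakeBorder(b,0,0,0,150,cv2.BORDER_CONSTANT)
cv2.imwrite('pics/z1.png',np.vstack([cv2.resize(t[160:220,140:300],None,fx=5,fy=5,interpolation=cv2.INTER_CUBIC),b]))
# tray: grey mask inside blue mat
c=t[120:345,310:585]
hsv=cv2.cvtColor(c,cv2.COLOR_BGR2HSV)
m=((hsv[...,1]<60)).astype(np.uint8)*255
cs,_=cv2.findContours(m,cv2.RETR_EXTERNAL,cv2.CHAIN_APPROX_SIMPLE)
k=max(cs,key=cv2.contourArea)
print(cv2.contourArea(k),cv2.approxPolyDP(k,8,True).reshape(-1,2)+[310,120])
c=s[240:380,80:370];hsv=cv2.cvtColor(c,cv2.COLOR_BGR2HSV)
m=((hsv[...,1]<60)).astype(np.uint8)*255
cs,_=cv2.findContours(m,cv2.RETR_EXTERNAL,cv2.CHAIN_APPROX_SIMPLE)
k=max(cs,key=cv2.contourArea)
print(cv2.contourArea(k),cv2.approxPolyDP(k,5,True).reshape(-1,2)+[80,240])
E
```

```text
51954.0 [[573 139]
 [311 144]
 [315 338]
 [582 332]]
9425.5 [[283 273]
 [161 303]
 [173 374]
 [307 335]
 [308 322]]
```

View pics/z1.png

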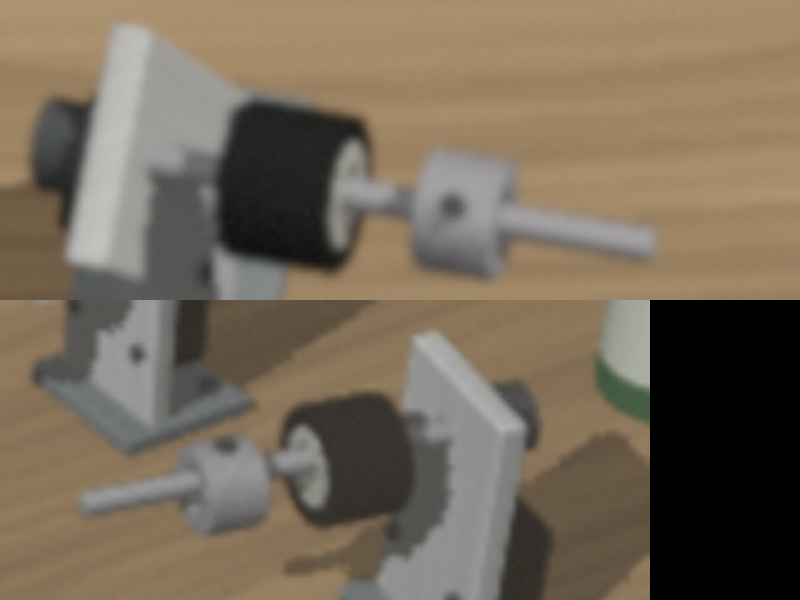

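The enlarged view shows these centres:

| Point | Top (u,v) | Scene (u,v) |
|---|---|---|
| Shaft tip | (270.5,208) | (367,241) |
| Collar | (233,202.4) | (395,237) |
| Roller | (198.6,196.6) | (419.4,232) |

```bash
cat > m.py <<'E'
from h import *
t=shot('top');s=shot('scene')
T=[(270.4,208),(232.7,202.2),(198.4,196.4)];S=[(367,240.8),(394.8,236.8),(419.2,231.8)]
P=two(t,T,s,S);print(np.round(P,4))
d=P[0,:3]-P[2,:3];print('axis yaw',np.degrees(np.arctan2(d[0],-d[1])),d)
for c,n in((t,'top'),(s,'scene')):
    h=cv2.cvtColor(c['pixels'],cv2.COLOR_RGB2HSV)
    b=((h[...,0]>95)&(h[...,0]<130)&(h[...,1]>110)).astype(np.uint8)*255
    cs,_=cv2.findContours(b,cv2.RETR_EXTERNAL,cv2.CHAIN_APPROX_SIMPLE)
    k=max(cs,key=cv2.contourArea);f=np.zeros_like(b);cv2.drawContours(f,[k],-1,255,-1)
    f=cv2.morphologyEx(f&~b,cv2.MORPH_OPEN,np.ones((3,3)))
    cs,_=cv2.findContours(f,cv2.RETR_EXTERNAL,cv2.CHAIN_APPROX_SIMPLE)
    k=max(cs,key=cv2.contourArea);print(n,cv2.contourArea(k));q=cv2.approxPolyDP(k,5,True).reshape(-1,2);print(q.tolist())
    if n=='top':
        for z in(0,.03):
            w=onz(c,q,z);print(z,np.round(w,3).tolist());r=cv2.minAreaRect((w[:,:2]*1000).astype(np.float32));print(r)
    else: print(np.round(onz(c,q,.03),3).tolist())
E
python3 m.py
```

```text
[[0.6202 0.077  0.1109 0.0022]
 [0.6308 0.1323 0.1068 0.0022]
 [0.6406 0.1825 0.1067 0.0012]]
axis yaw -10.902876178927267 [-0.02031859 -0.10548445  0.00417564]
top 14201.5
[[372, 174], [362, 267], [511, 282], [518, 189]]
0 [[0.687, -0.08, 0.0], [0.534, -0.06, 0.0], [0.504, -0.302, 0.0], [0.656, -0.321, 0.0]]
((595.4405517578125, -190.40782165527344), (244.56297302246094, 154.44886779785156), 82.94813537597656)
0.03 [[0.681, -0.078, 0.03], [0.533, -0.058, 0.03], [0.505, -0.291, 0.03], [0.652, -0.31, 0.03]]
((592.8500366210938, -183.71478271484375), (235.6093292236328, 148.79441833496094), 82.94813537597656)
scene 9773.0
[[292, 278], [280, 272], [161, 302], [172, 374], [309, 335]]
[[0.56, -0.05, 0.03], [0.532, -0.063, 0.03], [0.502, -0.288, 0.03], [0.673, -0.312, 0.03], [0.706, -0.089, 0.03]]
```

```bash
cat > d.py <<'E'
import sys
from h import *
# world target x y z, heading (deg) of tool y
x,y,z,a=map(float,sys.argv[1:5])
s=ctrl.get_state();M=R.from_quat(s['tcp_rot']);ca,sa=np.cos(np.radians(a)),np.sin(np.radians(a))
G=R.from_matrix(np.array([[-sa,ca,0],[ca,sa,0],[0,0,-1]]))
print(np.round(M.inv().apply(np.array([x,y,z])-s['eef_pos']),4),np.round((M.inv()*G).as_rotvec(),4),np.round(s['qpos'],2),s['time'])
E
python3 d.py 0.6308 0.1323 0.22 -10.9
```

```text
[ 0.6329 -0.5535  0.0114] [-1.000e-03 -8.000e-04 -9.848e-01] [-1.32  0.29  1.58  0.    1.28 -0.15] 0.25
```

```bash
python3 inch.py '[[0.36,-0.32,0.011,0,0,-0.5,1],[0.36,-0.32,0.011,0,0,-0.5,1],[0.36,-0.32,0.011,0,0,-0.5,1],[0.36,-0.32,0.011,0,0,-0.985,1],[0.36,-0.32,0.011,0,0,-0.985,1],[0.36,-0.32,0.011,0,0,-0.985,1],[0.633,-0.5535,0.011,0,0,-0.985,1],[0.633,-0.5535,0.011,0,0,-0.985,1],[0.633,-0.5535,0.011,0,0,-0.985,1],[0.633,-0.5535,0.011,0,0,-0.985,1]]' 60; python3 d.py 0.6308 0.1323 0.22 -10.9
```

```text
time: 1.5
eef_pos: [0.5351, -0.0593, 0.2217]
tcp_rot: [0.771, 0.637, 0.0, 0.0]
contact_force: [0.2, -0.2, -0.4]
opening: 1.0
finger_force: 0.0
[0.2062 0.0578 0.0018] [0.0009 0.0002 0.0003] [-0.3  -0.01  1.92 -0.    1.23 -0.11] 1.5
```

```bash
python3 inch.py '[[0.206,0.058,0.002,0,0,0,1],[0.206,0.058,0.002,0,0,0,1],[0.206,0.058,0.002,0,0,0,1],[0.206,0.058,0.002,0,0,0,1],[0.206,0.058,0.002,0,0,0,1],[0.206,0.058,0.002,0,0,0,1]]'; python3 d.py 0.6308 0.1323 0.22 -10.9
python3 -c "
from h import *
c=shot('wrist','w1.png');print(c['xyz'],R.from_quat(c['orientation']).as_matrix().round(3))"
```

```text
time: 2.25
eef_pos: [0.6299, 0.1294, 0.2192]
tcp_rot: [0.771, 0.637, -0.0, -0.0]
contact_force: [0.1, 0.2, -0.3]
opening: 0.996
finger_force: 0.0
[ 0.003   0.0003 -0.0008] [-0.0007  0.0006  0.    ] [ 0.05  0.23  1.67 -0.    1.24  0.24] 2.25
[0.64284048 0.20161261 0.36116223] [[ 0.982 -0.181 -0.056]
 [-0.189 -0.94  -0.283]
 [-0.001  0.288 -0.958]]
```

View pics/w1.png

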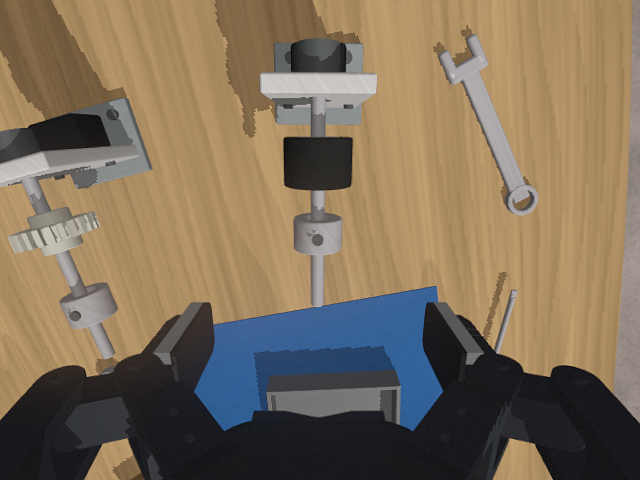

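Wrist view: the shaft runs vertically at column 318, from its root at (318,97) to its tip at (318,305). The collar is at (318,233) and the roller at (318,163), so the heading is well aligned. I'll measure the axis more precisely.

```bash
python3 - <<'E'
from h import *
c=shot('wrist');g=cv2.cvtColor(c['pixels'],cv2.COLOR_RGB2HSV)
# neutral (low-saturation) shaft pixels; dark = roller
for lo,hi in((112,130),(194,210),(258,284)):
    m=(g[lo:hi,300:340,1]<60);v,u=np.nonzero(m);print(lo,u.mean()+300,m.sum()/(hi-lo))
mc=g[205:260,280:360,1]<60
rows=np.nonzero(mc.sum(1)>30)[0]+205;cols=np.nonzero(mc.sum(0)>15)[0]+280;print('collar rows',rows.min(),rows.max(),cols.min(),cols.max())
mr=g[125:205,270:370,2]<60;rows=np.nonzero(mr.sum(1)>30)[0]+125;cols=np.nonzero(mr.sum(0)>15)[0]+270;print('roller',rows.min(),rows.max(),cols.min(),cols.max())
q=onz(c,[(318,305),(318,270),(317.8,121)],.11);print(q.round(4));d=q[2]-q[1];print(np.degrees(np.arctan2(-d[0],-d[1])))
print(onz(c,[(318,233)],.117).round(4),onz(c,[(318,163)],.122).round(4))
t=shot('top');s=shot('scene')
print(two(c,[(318,305)],t,[(270.4,208)]).round(4),two(c,[(318,305)],s,[(367,240.8)]).round(4))
E
```

```text
112 319.19611307420496 31.444444444444443
194 317.4117647058824 13.8125
258 317.0 13.0
collar rows 213 252 294 341
roller 137 188 284 351
[[0.6184 0.0761 0.11  ]
 [0.6239 0.1045 0.11  ]
 [0.6439 0.2086 0.11  ]]
-169.13645032829936
[[0.6297 0.1345 0.117 ]] [[0.639  0.1825 0.122 ]]
[[0.6191 0.0762 0.1108 0.0013]] [[0.6194 0.0776 0.1111 0.0024]]
```

```bash
python3 inch.py '[[0.003,-0.001,0.06,0,0,0,1],[0.003,-0.001,0.1,0,0,0,1],[0.003,-0.001,0.126,0,0,0,1],[0.003,-0.001,0.126,0,0,0,1],[0.003,-0.001,0.126,0,0,0,0.3],[0.003,-0.001,0.126,0,0,0,0.3],[0.003,-0.001,0.126,0,0,0,0.3],[0.003,-0.001,0.126,0,0,0,0.3],[0.003,-0.001,0.126,0,0,0,0.3],[0.003,-0.001,0.126,0,0,0,0.3]]' 40; python3 -c "
from h import *
shot('wrist','w2.png')"
```

```text
time: 3.7
eef_pos: [0.631, 0.1332, 0.0954]
tcp_rot: [0.771, 0.637, 0.001, 0.001]
contact_force: [-0.8, -0.4, 5.8]
opening: 0.408
finger_force: 40.0
```

View pics/w2.png

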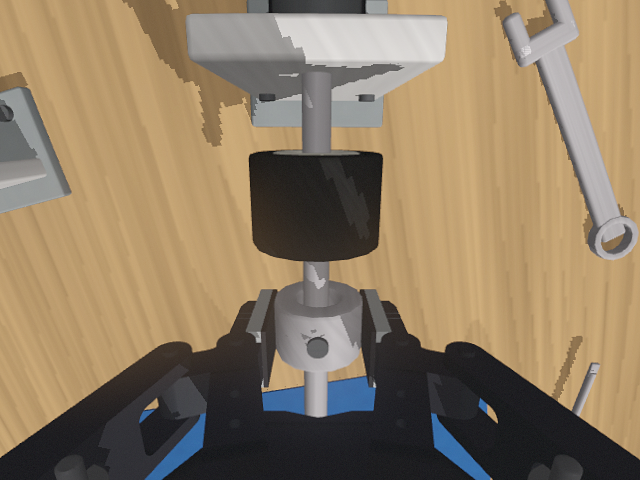

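The collar is held squarely between the pads at (317,330), and the shaft passes through its bore. I'll lift about 4 mm to centre the bore, then slide it out.

```bash
python3 inch.py '[[0,0,-0.004,0,0,0,0.3],[0,0,-0.004,0,0,0,0.3],[0,0,-0.004,0,0,0,0.3]]'; python3 -c "
from h import *
s=ctrl.get_state();print(s['contact_force'],s['eef_pos'])"
```

```text
time: 4.12
eef_pos: [0.6293, 0.1332, 0.0967]
tcp_rot: [0.771, 0.637, -0.001, -0.0]
contact_force: [-0.2, -0.4, -0.2]
opening: 0.409
finger_force: 39.9
[-0.21015308 -0.35872636 -0.15419743] [0.62929892 0.13323916 0.09666444]
```

```bash
python3 inch.py '[[0,0,-0.002,0,0,0,0.3],[-0.02,0,-0.002,0,0,0,0.3],[-0.04,0,-0.002,0,0,0,0.3],[-0.04,0,-0.002,0,0,0,0.3]]'
```

```text
time: 4.62
eef_pos: [0.622, 0.0917, 0.0994]
tcp_rot: [0.772, 0.636, -0.0, -0.0]
contact_force: [0.8, -0.2, -0.8]
opening: 0.406
finger_force: 39.9
```

```bash
python3 inch.py '[[-0.025,0,0,0,0,0,0.3],[-0.05,0,0,0,0,0,0.3],[-0.07,0,0,0,0,0,0.3],[-0.07,0,0,0,0,0,0.3],[-0.07,0,-0.06,0,0,0,0.3],[-0.07,0,-0.06,0,0,0,0.3]]'; python3 d.py 0.5848 -0.251 0.16 -7; python3 -c "
from h import *
shot('scene','s2.png')"
```

```text
time: 5.38
eef_pos: [0.6131, 0.0255, 0.1659]
tcp_rot: [0.771, 0.637, 0.004, 0.004]
contact_force: [-0.3, 0.1, -1.2]
opening: 0.406
finger_force: 40.5
[-0.2769  0.0242  0.0058] [ 0.0121 -0.001  -0.0674] [-0.12  0.21  1.8   0.    1.13  0.07] 5.375
```

View pics/s2.png

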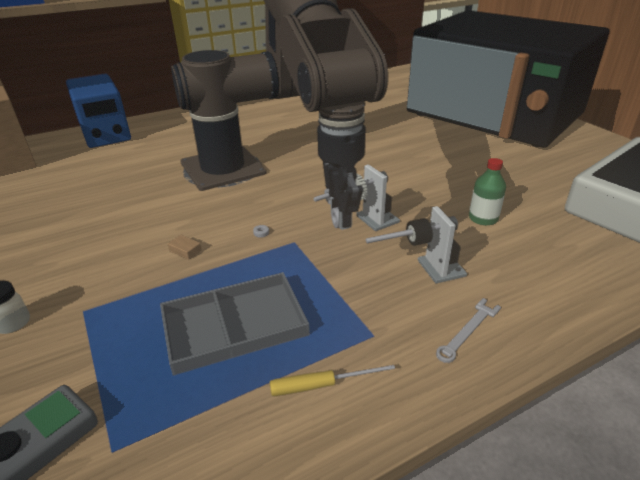

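The collar is off the shaft and held at about (342,215). The roller is still on its shaft at (418,232). Now I'll carry the collar to the narrow compartment.

```bash
python3 inch.py '[[-0.277,0.024,0.006,0,0,-0.067,0.3],[-0.277,0.024,0.006,0,0,-0.067,0.3],[-0.277,0.024,0.006,0,0,-0.067,0.3],[-0.277,0.024,0.006,0,0,-0.067,0.3],[-0.277,0.024,0.006,0,0,-0.067,0.3],[-0.277,0.024,0.006,0,0,-0.067,0.3],[-0.277,0.024,0.006,0,0,-0.067,0.3],[-0.277,0.024,0.006,0,0,-0.067,0.3]]'; python3 d.py 0.5848 -0.251 0.03 -7; python3 -c "
from h import *
shot('wrist','w3.png')"
```

```text
time: 6.42
eef_pos: [0.5805, -0.2496, 0.153]
tcp_rot: [0.749, 0.663, 0.0, -0.001]
contact_force: [0.6, 0.9, -1.7]
opening: 0.412
finger_force: 40.5
[-0.0009  0.0045  0.123 ] [-0.0008 -0.0008  0.0011] [-0.57  0.27  1.75  0.    1.13 -0.45] 6.425
```

View pics/w3.png

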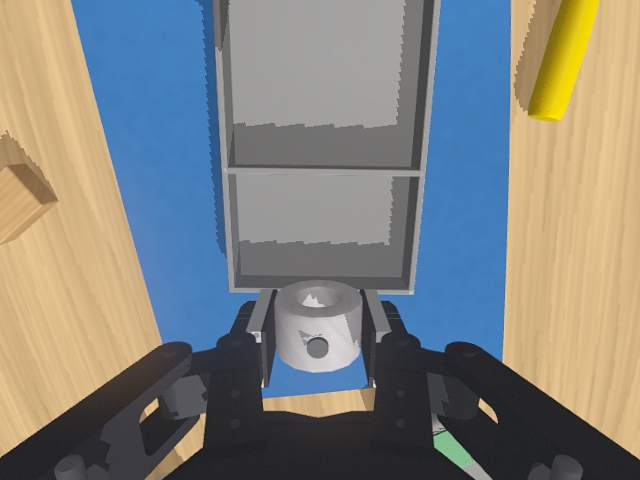

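The collar is held at (318,335). The cross wall's top is at row 172 and the end wall's top at row 290. I'll check the tray position with rays at the rim height.

```bash
python3 - <<'E'
from h import *
c=shot('wrist');print(onz(c,[(227,171),(423,174),(232,291),(412,292)],.03).round(4))
u=np.array([.122,.993]);o=np.array([.5928,-.1837]);v=np.array([.993,-.122])
for a,b in((-75,-20),(75,-20),(-75,-117.5),(75,-117.5)):print((o+v*a/1e3+u*b/1e3).round(4))
E
```

```text
[[ 0.519  -0.1952  0.03  ]
 [ 0.6609 -0.2146  0.03  ]
 [ 0.5047 -0.2896  0.03  ]
 [ 0.6485 -0.3079  0.03  ]]
[ 0.5159 -0.1944]
[ 0.6648 -0.2127]
[ 0.504  -0.2912]
[ 0.6529 -0.3095]
```

```bash
python3 inch.py '[[-0.001,0.004,0.05,0,0,0,0.3],[-0.001,0.004,0.09,0,0,0,0.3],[-0.001,0.004,0.11,0,0,0,0.3],[-0.001,0.004,0.123,0,0,0,0.3],[-0.001,0.004,0.123,0,0,0,0.3],[-0.001,0.004,0.123,0,0,0,0.3]]'
```

```text
time: 7.28
eef_pos: [0.5854, -0.2535, 0.0322]
tcp_rot: [0.749, 0.662, 0.0, 0.001]
contact_force: [0.5, 0.1, -0.8]
opening: 0.412
finger_force: 40.4
```

```bash
python3 inch.py '[[0,0,0.008,0,0,0,0.3],[0,0,0.014,0,0,0,0.3],[0,0,0.017,0,0,0,0.3],[0,0,0.018,0,0,0,0.3],[0,0,0.018,0,0,0,0.3]]'
```

```text
time: 7.9
eef_pos: [0.5842, -0.2529, 0.0124]
tcp_rot: [0.749, 0.662, -0.0, -0.0]
contact_force: [0.6, 0.5, -0.3]
opening: 0.406
finger_force: 40.5
```

```bash
python3 inch.py '[[0,0,0.001,0,0,0,0.3],[0,0,0.002,0,0,0,0.3],[0,0,0.002,0,0,0,0.3]]'
```

```text
time: 8.28
eef_pos: [0.5845, -0.253, 0.0115]
tcp_rot: [0.749, 0.662, -0.0, 0.0]
contact_force: [-3.2, 1.2, 5.1]
opening: 0.41
finger_force: 41.0
```

```bash
python3 inch.py '[[0,0,0,0,0,0,0.5],[0,0,0,0,0,0,0.65],[0,0,0,0,0,0,0.7],[0,0,0,0,0,0,0.7],[0,0,-0.03,0,0,0,0.7],[0,0,-0.07,0,0,0,0.7],[0,0,-0.12,0,0,0,0.7],[0,0,-0.17,0,0,0,0.7],[0,0,-0.17,0,0,0,0.7]]'
python3 -c "
from h import *
shot('wrist','w4.png');shot('top','t4.png')"; python3 d.py 0.639 0.183 0.22 -10.9
```

```text
time: 9.4
eef_pos: [0.5871, -0.2546, 0.187]
tcp_rot: [0.749, 0.662, 0.002, 0.006]
contact_force: [-0.9, 0.6, -0.9]
opening: 0.698
finger_force: 0.0
[ 0.4393  0.0008 -0.0393] [0.001  0.0004 0.0672] [-0.57  0.25  1.72 -0.    1.17 -0.44] 9.5
```

View pics/w4.png

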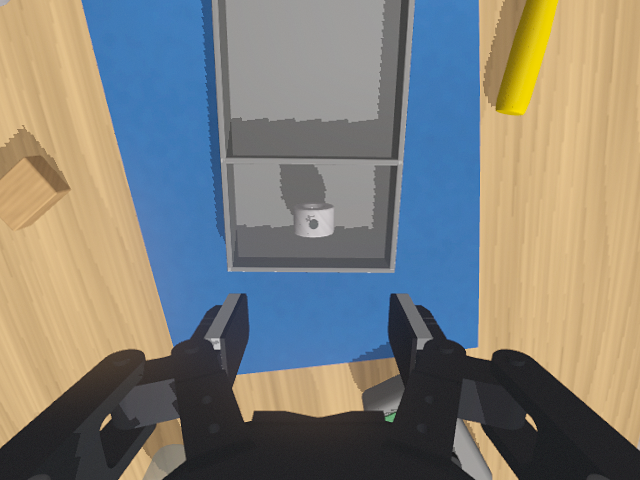

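The collar rests in the middle of the narrow compartment at (314,220), released. Now for the roller.

```bash
python3 inch.py '[[0.439,0.001,-0.03,0,0,0.067,1],[0.439,0.001,-0.03,0,0,0.067,1],[0.439,0.001,-0.03,0,0,0.067,1],[0.439,0.001,-0.03,0,0,0.067,1],[0.439,0.001,-0.03,0,0,0.067,1],[0.439,0.001,-0.03,0,0,0.067,1],[0.439,0.001,-0.03,0,0,0.067,1],[0.439,0.001,-0.03,0,0,0.067,1],[0.439,0.001,-0.03,0,0,0.067,1]]'; python3 inch.py '[[0,0,0,0,0,0,1]]'; python3 d.py 0.639 0.183 0.093 -10.9
python3 - <<'E'
from h import *
t=shot('top')
c=shot('wrist','w5.png')
E
```

```text
time: 10.62
eef_pos: [0.638, 0.1827, 0.208]
tcp_rot: [0.771, 0.637, -0.002, -0.001]
contact_force: [-0.3, 0.6, 0.0]
opening: 0.997
finger_force: 0.0
time: 10.75
eef_pos: [0.6386, 0.1812, 0.209]
tcp_rot: [0.772, 0.636, -0.001, -0.001]
contact_force: [-0.0, -0.5, -0.2]
opening: 1.002
finger_force: 0.0
[0.002  0.0003 0.116 ] [-0.0022  0.001  -0.0015] [ 0.12  0.28  1.62 -0.    1.24  0.32] 10.75
```

View pics/w5.png

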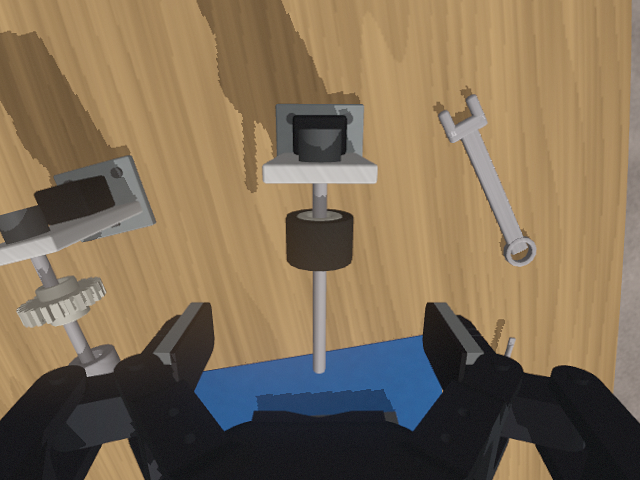

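The roller is centred at (319,240) between the fingers. I'll descend and grip.

```bash
python3 inch.py '[[0.002,0,0.05,0,0,0,1],[0.002,0,0.09,0,0,0,1],[0.002,0,0.117,0,0,0,1],[0.002,0,0.117,0,0,0,1],[0.002,0,0.117,0,0,0,0.4],[0.002,0,0.117,0,0,0,0.4],[0.002,0,0.117,0,0,0,0.4],[0.002,0,0.117,0,0,0,0.4],[0.002,0,0.117,0,0,0,0.4]]' 40; python3 inch.py '[[0,0,-0.004,0,0,0,0.4],[0,0,-0.004,0,0,0,0.4],[0,0,-0.004,0,0,0,0.4]]'
```

```text
time: 11.98
eef_pos: [0.6411, 0.1847, 0.096]
tcp_rot: [0.771, 0.637, 0.002, 0.001]
contact_force: [0.4, -1.0, 6.9]
opening: 0.548
finger_force: 41.7
time: 12.35
eef_pos: [0.6387, 0.1847, 0.0965]
tcp_rot: [0.771, 0.637, -0.001, -0.001]
contact_force: [-0.2, 0.4, -1.0]
opening: 0.55
finger_force: 41.2
```

```bash
python3 inch.py '[[0,0,-0.002,0,0,0,0.4],[-0.02,0,-0.002,0,0,0,0.4],[-0.05,0,-0.002,0,0,0,0.4],[-0.05,0,-0.002,0,0,0,0.4]]';  python3 inch.py '[[-0.03,0,0,0,0,0,0.4],[-0.05,0,0,0,0,0,0.4],[-0.05,0,0,0,0,0,0.4]]'
```

```text
time: 12.85
eef_pos: [0.6295, 0.1329, 0.0993]
tcp_rot: [0.772, 0.636, -0.0, -0.0]
contact_force: [-0.0, -0.0, -0.7]
opening: 0.55
finger_force: 41.2
time: 13.22
eef_pos: [0.6205, 0.0853, 0.0995]
tcp_rot: [0.772, 0.636, 0.0, -0.0]
contact_force: [1.5, 0.7, -1.7]
opening: 0.548
finger_force: 41.3
```

```bash
python3 inch.py '[[-0.03,0,0,0,0,0,0.4],[-0.06,0,0,0,0,0,0.4],[-0.065,0,0,0,0,0,0.4],[-0.065,0,0,0,0,0,0.4],[-0.065,0,-0.05,0,0,0,0.4],[-0.065,0,-0.05,0,0,0,0.4],[-0.065,0,-0.05,0,0,0,0.4]]'; python3 d.py 0.5988 -0.1365 0.14 -7
```

```text
time: 14.1
eef_pos: [0.6083, 0.0236, 0.1493]
tcp_rot: [0.771, 0.637, 0.0, -0.0]
contact_force: [-0.5, -0.9, -2.1]
opening: 0.549
finger_force: 42.0
[-0.1591  0.0208  0.0093] [ 0.0001 -0.0003 -0.0667] [-0.13  0.22  1.81  0.    1.11  0.06] 14.1
```

```bash
python3 inch.py '[[-0.159,0.021,0.009,0,0,-0.067,0.4],[-0.159,0.021,0.009,0,0,-0.067,0.4],[-0.159,0.021,0.009,0,0,-0.067,0.4],[-0.159,0.021,0.009,0,0,-0.067,0.4],[-0.159,0.021,0.009,0,0,-0.067,0.4],[-0.159,0.021,0.009,0,0,-0.067,0.4]]'; python3 d.py 0.5988 -0.1365 0.03 -7; python3 -c "
from h import *
shot('wrist','w6.png')"
```

```text
time: 14.85
eef_pos: [0.5987, -0.1359, 0.1398]
tcp_rot: [0.749, 0.663, -0.0, -0.001]
contact_force: [1.2, 0.6, -1.3]
opening: 0.549
finger_force: 41.9
[-0.0006  0.0003  0.1098] [-0.0011 -0.0006  0.0009] [-0.39  0.24  1.8   0.    1.1  -0.27] 14.85
```

View pics/w6.png

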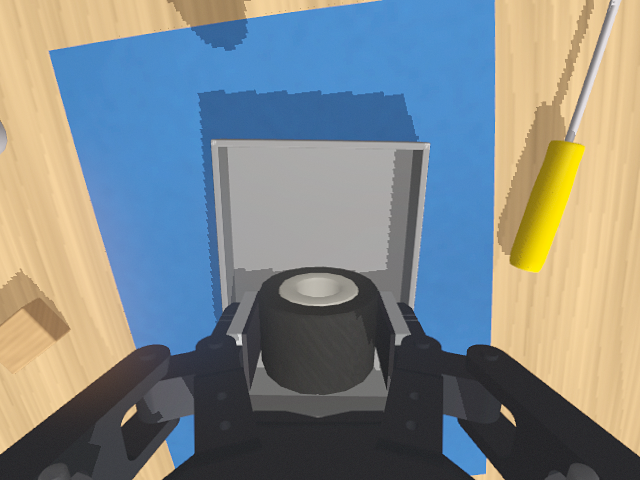

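The roller is held level at (318,335) over the wide compartment. I'll lower it gently.

```bash
python3 inch.py '[[0,0,0.05,0,0,0,0.4],[0,0,0.085,0,0,0,0.4],[0,0,0.105,0,0,0,0.4],[0,0,0.112,0,0,0,0.4],[0,0,0.117,0,0,0,0.4],[0,0,0.118,0,0,0,0.4],[0,0,0.118,0,0,0,0.4]]'
```

```text
time: 15.78
eef_pos: [0.5996, -0.1378, 0.0235]
tcp_rot: [0.749, 0.662, 0.0, 0.001]
contact_force: [-0.5, -0.1, -1.4]
opening: 0.55
finger_force: 41.9
```

```bash
python3 inch.py '[[0,0,0.002,0,0,0,0.4],[0,0,0.004,0,0,0,0.4],[0,0,0.005,0,0,0,0.4],[0,0,0.005,0,0,0,0.4]]';python3 inch.py '[[0,0,0.001,0,0,0,0.4],[0,0,0.001,0,0,0,0.4]]'
```

```text
time: 16.27
eef_pos: [0.5989, -0.1375, 0.0181]
tcp_rot: [0.749, 0.662, -0.0, -0.0]
contact_force: [-2.5, 0.7, 4.1]
opening: 0.551
finger_force: 42.4
time: 16.52
eef_pos: [0.599, -0.1375, 0.018]
tcp_rot: [0.749, 0.662, -0.0, -0.0]
contact_force: [-3.9, 1.1, 8.4]
opening: 0.546
finger_force: 43.0
```

Contact is at the expected height, so I'll release and rise.

```bash
python3 inch.py '[[0,0,0,0,0,0,0.65],[0,0,0,0,0,0,0.75],[0,0,0,0,0,0,0.8],[0,0,0,0,0,0,0.8],[0,0,-0.03,0,0,0,0.8],[0,0,-0.08,0,0,0,0.8],[0,0,-0.14,0,0,0,0.8],[-0.1,0,-0.18,0,0,0,0.8],[-0.1,0,-0.18,0,0,0,0.8],[-0.1,0,-0.18,0,0,0,0.8]]'; python3 -c "
from h import *
c=shot('wrist','w7.png')"
```

```text
time: 17.77
eef_pos: [0.5871, -0.24, 0.1988]
tcp_rot: [0.75, 0.661, 0.001, 0.002]
contact_force: [-0.1, -0.2, 0.1]
opening: 0.803
finger_force: 0.0
```

View pics/w7.png

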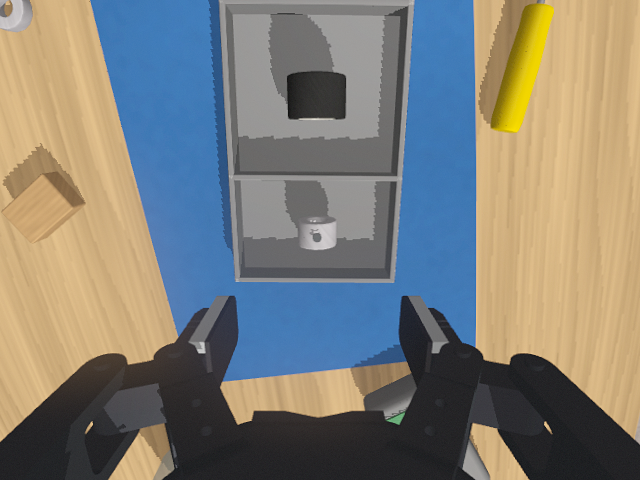

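The roller is at (317,95) in the wide compartment and the collar at (317,232) in the narrow one, both released. I'll let them settle, check for rolling, then hand in.

```bash
python3 inch.py '[[0,0,0,0,0,0,0.8],[0,0,0,0,0,0,0.8],[0,0,0,0,0,0,0.8],[0,0,0,0,0,0,0.8]]' >/dev/null; python3 - <<'E'
from h import *
def f():
    c=shot('wrist');p=c['pixels'];m=p[40:140,250:390].max(2)<60;v,u=np.nonzero(m)
    q=p[205:260,270:370].min(2)>135;b,a=np.nonzero(q);return onz(c,[(u.mean()+250,v.mean()+40),(a.mean()+270,b.mean()+205)],.035)[:,:2].round(4)
a=f()
for _ in range(6): b=f()
print(a.tolist(),b.tolist())
if np.abs(a-b).max()<.004: print(ctrl.sign_off())
E
```

```text
[[0.5977, -0.1384], [0.5893, -0.2431]] [[0.5978, -0.1384], [0.5893, -0.2435]]
the job is handed in; nothing more can be done
None
```

The collar is in the narrow compartment and the roller in the wide one, collar first; both were lowered to contact, released and at rest, and the job was handed in at about 18.7 s (no verdict was shown).

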